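Press a cap mat onto a well plate and hold the lever down

TASK

First slide the bench press's carriage by its black knob until the well plate is fully home under the head; next flip the yellow safety catch right over to free the lever; then pull the lever by its red grip forward to its stop. Finish while still holding the lever fully pulled with the fingers on its red grip (do not let go), with the carriage still home and the catch still flipped, and leave the other things on the bench where they are.

Things in the scene. Friction and masses are not known exactly. Their poses are not given: they have to be found in the camera images.
- press: Fixed bench press, turned about vertical. Origin on the table below the head's centre; front = -x (to the robot), left = +y. White head: x -80 to +85 mm, y -50 to +50, underside 90, top 145 mm high, column behind (x 85 to 140). Grey track under it: x -85 to +85, y -300 to +90, 22 mm high. The lever's two arms run beside the head at y = +-66.
- carriage_knob (a point): Centre of the carriage's black upright knob, 60 mm above the table: post 20 mm diameter, from 27 to 85 mm above the table (its top 8 mm is a 26 mm cap). In the press frame at x = -30 mm, y = -160 mm minus the carriage's joint value. Nothing beside it is taller than 27 mm except the plate, over 60 mm away.
- carriage (a joint): Position in m of the aluminium carriage with a clear well plate and green cap mat (top 63 mm above the table): 0 = fully home under the head at its stop, grows as it stands out to the press's right (its -y); range 0 to 0.13, starts 0.06 to 0.11. Slides only along the press's y; friction about 2 N, stays where left.
- catch_paddle (a point): Top end of the yellow upright paddle of the catch: 26 mm wide along press x, 6 mm thick, centred at press x = -30 mm, reaching 48 mm from the catch's axis, which lies along press x at press y = 22 mm, 157 mm above the table. Pushing it to the press's right (-y) lays it over and lifts the catch's yellow blade (press x = 24 mm, sticking out left) from before the lever's left arm.
- catch (a joint): Angle in rad of the safety catch: 0 = guarding, paddle upright (starts 0 to 0.12); grows as the paddle is flipped to the press's right (-y); 1.4 = flipped right over at its stop, paddle nearly flat. The lever is clear from about 1.0 on. Friction holds it where it is left (about 1 N at the paddle's end).
- grip_bar: Red round lever grip (a sleeve that turns freely on its rod), 21 mm diameter, 90 mm long along press y between the lever's two arms; origin at its centre, 160 mm from the pivot. At lever 0 it is 259 mm above the table at press x = 90 mm, y = 0; fully pulled it is 243 mm above the table at press x = -77 mm, at its highest (275 mm) midway. Free from above.
- lever_hinge (a point): Middle of the lever's pivot axis, 115 mm above the table at press x = 20 mm, y = 0; the axis runs along the press's y.
- lever (a joint): Angle in rad of the fork lever: 0 = rest, leaning 0.45 rad back (press +x); grows as the grip is pulled forward (press -x) in an arc; 1.10 = fully pulled at its stop, leaning 0.65 forward. A spring draws it back (about 2 N at the grip to start, 6 N fully pulled): it returns if let go. Blocked at about 0.1 by the catch until that is flipped.
- reagent: white reagent bottle with a blue cap, 64 mm across, 140 mm tall; origin under its foot; a bystander near the press
- spare_plate: spare well plate lying flat, 85 x 127 x 18 mm, clear with a blue top; origin under its centre; a bystander in front of the press
- tip_box: orange box with a clear lid, 85 x 122 x 63 mm; origin under its centre; a bystander
- beaker: blue open beaker, 70 mm across, 90 mm tall; origin under its foot; a bystander
- spanner: steel spanner lying flat, 170 mm long; a bystander
- pot: small amber jar with a white lid, 48 mm across, 60 mm tall; origin under its foot; a bystander

How it is judged:
On the way, in this order (a step that is already met when the one before it is completed fails the run):
1. the carriage is fully home under the head (value of joint carriage below 0.006 m), for 0.2 s.
2. the safety catch is flipped over, clear of the lever (value of joint catch above 1 rad), for 0.2 s.
3. the lever is fully pulled and held by the fingers (value of joint lever above 0.98 rad and contact force between grip_bar and the fingers above 1.5 N), for 0.5 s.
At the end, for the whole second after the job is handed in: The carriage is within 6 mm of home, the catch is flipped beyond 1.0 rad, and the lever is held beyond 0.98 rad of its 1.10 rad by the fingers, which push on the red grip with more than 1.5 N (all of step 3 and value of joint carriage below 0.006 m and value of joint catch above 1 rad); the arm keeps its last pose, push and grip.
It fails at once if the lever is pulled while the catch is not flipped or the carriage is not home (value of joint lever above 0.3 rad and (value of joint catch below 0.8 rad or value of joint carriage above 0.012 m)).
It fails at once if another thing on the bench is shifted by more than 30 mm or tipped over (distance of any of reagent, spare_plate, tip_box, beaker, spanner, pot from where it was at the start of the episode above 0.03 m or angle between any of reagent, tip_box, pot, beaker's own z axis and vertical above 0.5 rad).
It also fails if it takes over 64 s, if anything falls off the work surface, if the arm or the gripper's body presses on something with over 40 N, if the wrist force passes 120 N, or if a joint passes its speed limit or range.

ROBOT

A 7-joint arm with a two-finger parallel gripper is mounted at the origin on the work surface. World frame = base frame: x ahead of the robot, y to its left, z up, the work surface at z = 0. Lengths are in m, angles in rad, forces in N, time in s.
With the tool pointing down it reaches from about 0.425 to 0.875 m from the base axis. Payload 9.9 kg.
Tool frame: the origin (TCP) lies at the very end of the fingers, on their centre line; the grasp point (between the pads) lies 19 mm behind it (r.hold_point_z is the distance from the TCP to the grasp point, in m); z points along the fingers, y is the line along which they close (so a half turn about z gives the same grasp; the last joint's range is limited). The gripper opens to 85 mm and grips with 20 to 120 N. Pads are 22 mm wide; open, the fingers measure 114 mm over their backs; the gripper's body (76 mm by 85 mm) begins 54 mm behind the grasp point. The pads swing forward as they close: fully open they stand 13 mm farther back than shut.
Start: joints at [-1.408, 0.576, 0.025, 1.437, -0.015, 1.129, -0.057], TCP at [0.165, 0.655, 0.231] pointing down, gripper open.
Joint ranges: [-2.76, 2.76], [-0.34, 2.15], [-1.52, 1.57], [0.19, 2.46], [-1.09, 4.23], [0.17, 1.99], [-2.82, 2.82]. Speed limits (rad/s): [2.22, 2.22, 3.01, 3.01, 3.14, 3.14, 3.14].

INTERFACE

Orientations are given as a unit quaternion [x, y, z, w].
In Python, from cell import telemetry, cams, r gives the robot as it stands. The module is installed in compiled form; this text tells all that it offers.
- The arm moves only by the tool arm_command, never from a script. Its argument "motion" is a list of rows, each a list of 3 entries, a list of its own where there are three numbers: the shift along the world's x, y, z in cm, then the turn, a rotation vector about the world's x, y, z in rad, then the closure, from 0 (fully open) to 1 (shut). A call has 1 to 20 rows; each row shifts and turns the commanded pose from where the row before left it; what a row does not reach is not made up. A row lasts 1/8 s, in which the tool goes at most 62.5 mm and 10.7 degrees, less where a joint would pass 70% of its speed; a pose out of reach is approached as far as the arm can. A call with a gripper value outside its range is refused whole. The fingers move at their own pace and stop on an object; the grip force is fixed at half the most. Time passes only in rows, so rows that do not move let the fingers close. It gives the time, the measured TCP pose, the force, the opening and the grip force at its end, in the units of the state.
- telemetry.observe(): the state, without advancing time (a new reading comes with each control period).
- cams.snapshot(name): name is "scene" or "top" or "wrist"; returns a dict with "color" (400x640x3 uint8, blue, green, red), "intrinsics" (3x3 intrinsics, pixels), "R" (3x3) and "t" (3): a world point X has camera coordinates R X + t; the wrist camera has in their place "hand_eye" (4x4, takes a point from camera to tool coordinates, whose origin is the TCP and whose axes are the flange's). Camera axes: x right, y down, z forward; pixel columns grow to the right and rows downward; lengths in m; the calibration is good to about 2 mm. A picture is of the moment at which its call begins: read the wrist's pose just before it. There is no depth.
- r.close_job(): hands the job in; it is judged then, once.
The state is a dict: "time_s": time; "joint_positions": joint angles; "dq": joint speeds; "joint_torque": joint torques, N m; "ee_pos": TCP position; "orientation": TCP orientation; "force": force on the tool from outside, world axes, zero at the start; "torque": the same for the moment, N m; "grip_width": finger opening in m; "gripper_force": force on a finger pad.
Only numpy, scipy, OpenCV 4.12 (cv2) and the standard library are available. Lean on these libraries where they do the work, as an engineer would, in place of code of your own. Each camera call takes 0.05 s, during which the arm holds its last target. There are 200 camera calls.

## Working session

There is one attempt and no reset: what is moved stays moved. The work goes in short steps, Python scripts to look and compute and a tool call to move; the robot and the scene stay as the last step left them, time stands still between calls to the robot, and variables do not carry over. Pictures are saved under pics/ and viewed, at most 10 in all, crops included, and the job is handed in when it is done.

Besides the shell and the picture viewer there is one more tool, called by a JSON object that holds its "api" and its "payload", one argument or row to a line. arm_command: Moves the arm, as the interface text tells. Its arguments: {"type":"object","properties":{"motion":{"type":"array"}},"required":["motion"]}

```bash
mkdir -p pics; python3 - <<'E'
from cell import telemetry,cams,r
import cv2,numpy as np
s=telemetry.observe();print(s['ee_pos'],s['orientation'],s['grip_width'],s['time_s'],r.hold_point_z)
for n in('scene','top'):
    d=cams.snapshot(n);cv2.imwrite(f'pics/{n}0.png',d['color']);np.savez(f'{n}0.npz',**d)
    print(n,d['intrinsics'].round(1).tolist(),(-d['R'].T@d['t']).round(3),d['R'].round(3).tolist())
E
```

```text
[0.164754   0.65412601 0.23047863] [ 1.23069737e-01  9.92397706e-01 -7.92642229e-04 -7.46084886e-05] 0.08523401623603677 0.0 0.0187
scene [[384.7, 0.0, 319.2], [0.0, 384.7, 197.7], [0.0, 0.0, 1.0]] [1.223 0.66  0.893] [[-0.65, 0.76, 0.005], [0.449, 0.389, -0.805], [-0.614, -0.521, -0.594]]
top [[390.3, 0.0, 324.4], [0.0, 390.3, 208.0], [0.0, 0.0, 1.0]] [0.323 0.003 1.231] [[0.029, -1.0, -0.004], [-0.99, -0.028, -0.138], [0.137, 0.008, -0.99]]
```

View pics/scene0.png

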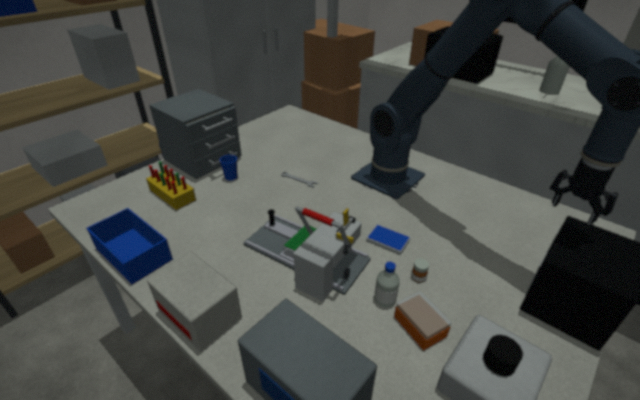

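View pics/top0.png

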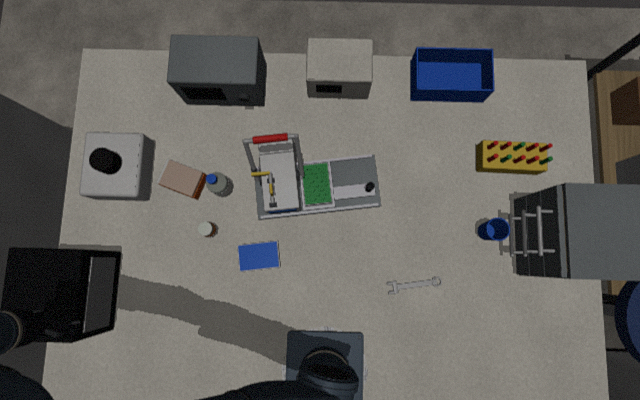

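The scene view shows the knob at about (271,215), the red grip at (318,216), and the yellow catch at (346,222). In the top view they are at (370,187), (270,139) and (265,180). Next I measure them.

```bash
cat > h.py <<'E'
import numpy as np,cv2
def ray(d,u,v):
    K,R,t=d['intrinsics'],d['R'],d['t'];c=-R.T@t
    return c,R.T@np.linalg.solve(K,[u,v,1.])
def plane(d,u,v,z):
    c,w=ray(d,u,v);return c+w*(z-c[2])/w[2]
def proj(d,X):
    p=d['intrinsics']@(d['R']@np.asarray(X)+d['t']);return p[:2]/p[2]
def tri(rs):
    A=[];b=[]
    for c,w in rs:
        w=w/np.linalg.norm(w);P=np.eye(3)-np.outer(w,w);A.append(P);b.append(P@c)
    return np.linalg.lstsq(np.vstack(A),np.hstack(b),rcond=None)[0]
def mask(img,kind):
    h=cv2.cvtColor(img,cv2.COLOR_BGR2HSV);H,S,V=cv2.split(h)
    return {'red':((H<6)|(H>174))&(S>150)&(V>70),'yel':(H>18)&(H<34)&(S>120)&(V>70),'blk':V<45,'grn':(H>45)&(H<75)&(S>100)}[kind].astype(np.uint8)
def blobs(m,box):
    x0,y0,x1,y1=box;k=np.zeros_like(m);k[y0:y1,x0:x1]=m[y0:y1,x0:x1]
    out=[]
    for c in cv2.findContours(k,cv2.RETR_EXTERNAL,cv2.CHAIN_APPROX_NONE)[0]:
        if cv2.contourArea(c)>8: out.append((cv2.contourArea(c),cv2.minAreaRect(c),cv2.boundingRect(c)))
    return sorted(out,key=lambda a:-a[0])
E
python3 - <<'E'
from h import *
T=dict(np.load('top0.npz'));S=dict(np.load('scene0.npz'))
for n,d,bs in(('top',T,{'red':(240,125,305,150),'yel':(240,160,300,215),'blk':(355,175,380,200),'grn':(295,155,340,215)}),('scene',S,{'red':(295,200,340,230),'yel':(325,200,365,250),'blk':(262,203,280,230),'grn':(280,220,320,255)})):
    for k,b in bs.items():
        for a,rct,bb in blobs(mask(d['color'],k),b)[:3]: print(n,k,a,np.round(cv2.boxPoints(rct),1).tolist(),np.round(rct[0],1),bb)
r=[blobs(mask(d['color'],'red'),b)[0][1] for d,b in((T,(240,125,305,150)),(S,(295,200,340,230)))]
print('grip tri',tri([ray(T,*r[0][0]),ray(S,*r[1][0])]).round(4),'plane',plane(T,*r[0][0],.259).round(4))
bx=cv2.boxPoints(r[0]);print('red ends',[plane(T,*p,.259).round(4)[:2].tolist() for p in bx])
for n,d in(('t',T),('s',S)):
    x0,y0,x1,y1=(235,125,385,225) if n=='t' else (240,195,375,305)
    cv2.imwrite(f'pics/{n}crop.png',cv2.resize(d['color'][y0:y1,x0:x1],None,fx=5,fy=5,interpolation=cv2.INTER_CUBIC))
E
```

```text
top red 188.0 [[252.39999389648438, 136.6999969482422], [286.3999938964844, 133.0], [287.20001220703125, 139.5], [253.10000610351562, 143.3000030517578]] [269.8 138.1] (253, 134, 35, 10)
top yel 42.0 [[251.0, 172.0], [269.0, 172.0], [269.0, 175.0], [251.0, 175.0]] [260.  173.5] (251, 172, 19, 4)
top yel 17.5 [[268.3999938964844, 184.10000610351562], [271.1000061035156, 183.60000610351562], [273.0, 192.8000030517578], [270.29998779296875, 193.3000030517578]] [270.7 188.5] (269, 184, 4, 10)
top blk 47.0 [[363.5, 187.5], [370.0, 181.0], [374.5, 185.5], [368.0, 192.0]] [369.  186.5] (366, 182, 8, 10)
top grn 887.0 [[301.1000061035156, 165.89999389648438], [326.5, 163.10000610351562], [330.6000061035156, 200.8000030517578], [305.29998779296875, 203.60000610351562]] [315.9 183.3] (303, 164, 28, 40)
scene red 136.5 [[302.1000061035156, 213.1999969482422], [304.20001220703125, 208.10000610351562], [331.8999938964844, 219.1999969482422], [329.8999938964844, 224.3000030517578]] [317.  216.2] (303, 209, 29, 16)
scene yel 12.0 [[347.0, 237.0], [353.0, 237.0], [353.0, 240.0], [347.0, 240.0]] [350.  238.5] (347, 237, 7, 4)
scene yel 11.0 [[342.0, 213.0], [346.5, 208.5], [348.5, 210.5], [344.0, 215.0]] [345.2 211.8] (343, 209, 5, 7)
scene yel 10.5 [[337.0, 233.0], [340.0, 233.0], [340.0, 238.0], [337.0, 238.0]] [338.5 235.5] (337, 233, 4, 6)
scene blk 42.0 [[269.0, 210.0], [273.0, 210.0], [273.0, 224.0], [269.0, 224.0]] [271. 217.] (269, 210, 5, 15)
scene grn 235.0 [[284.5, 244.5], [303.5, 225.5], [311.0, 233.0], [292.0, 252.0]] [297.8 238.8] (285, 227, 24, 23)
grip tri [0.6351 0.1559 0.2617] plane [0.6354 0.1571 0.259 ]
red ends [[0.6379, 0.2021], [0.6504, 0.1147], [0.6329, 0.1121], [0.6204, 0.1993]]
```

View pics/tcrop.png

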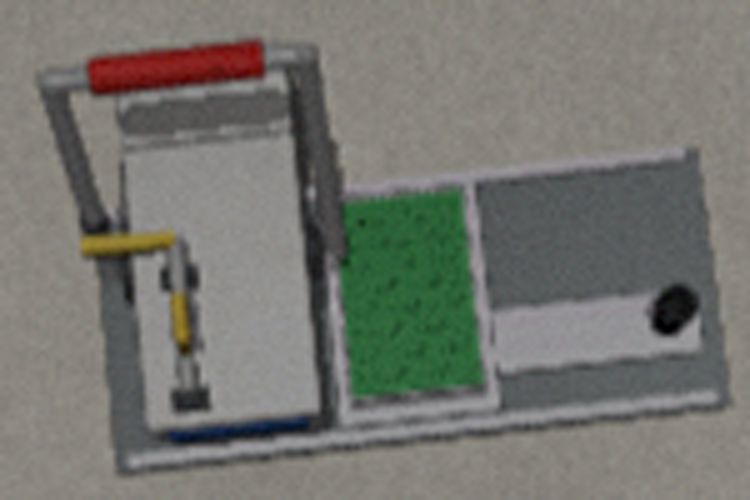

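View pics/scrop.png

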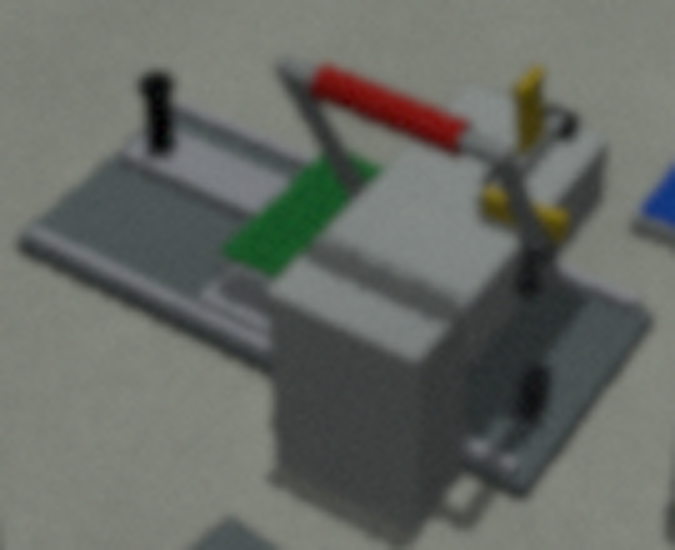

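The top crop shows the track corners at about (122,470), (730,402) and (697,150) and the knob cap at about (677,303). In the scene crop the knob cap is at (157,82), the paddle top is at (530,72), and the paddle stands upright. Next I fit the press pose.

```bash
python3 - <<'E'
from h import *
T=dict(np.load('top0.npz'));S=dict(np.load('scene0.npz'))
ct=lambda x,y:((x+.5)/5-.5+235,(y+.5)/5-.5+125)
cs=lambda x,y:((x+.5)/5-.5+240,(y+.5)/5-.5+195)
# press points known: z,xy
pts=[((-.085,.090),plane(T,*ct(122,472),.022)),((-.085,-.300),plane(T,*ct(731,403),.022)),((.085,-.300),plane(T,*ct(696,150),.022)),((.09,0),tri([ray(T,269.8,138.1),ray(S,317,216.2)]))]
P=np.array([p for p,_ in pts]);Q=np.array([q[:2] for _,q in pts])
Pc,Qc=P-P.mean(0),Q-Q.mean(0)
th=np.arctan2((Pc[:,0]*Qc[:,1]-Pc[:,1]*Qc[:,0]).sum(),(Pc*Qc).sum())
R=np.array([[np.cos(th),-np.sin(th)],[np.sin(th),np.cos(th)]]);o=Q.mean(0)-R@P.mean(0)
print('yaw',th,'o',o,'res mm',((P@R.T+o-Q)*1000).round(1).tolist())
k=tri([ray(T,*ct(678,303)),ray(S,*cs(157,83))]);kp=plane(T,*ct(678,303),.085)
print('knob',k,kp,'press',R.T@(k[:2]-o),R.T@(kp[:2]-o))
for z in(.205,):
  g=plane(S,*cs(531,72),z);print('paddle',g,R.T@(g[:2]-o))
f=lambda x,y:(R@[x,y]+o).round(4)
print('knob home',f(-.03,-.16),'paddle axis',f(-.03,.022),'grip0',f(.09,0),'gripEnd',f(-.077,0))
np.savez('press.npz',R=R,o=o,th=th)
E
```

```text
yaw 0.13787977683855634 o [0.5451416  0.14335119] res mm [[-1.4, 5.0], [-1.9, -2.3], [4.2, -2.6], [-0.9, -0.2]]
knob [ 0.55338574 -0.1216125   0.08537914] [ 0.55410517 -0.12240051  0.085     ] press [-0.02825159 -0.26358219] [-0.0276473 -0.2644616]
paddle [0.50331266 0.15127182 0.205     ] [-0.04034333  0.01359457]
knob home [ 0.5374 -0.0193] paddle axis [0.5124 0.161 ] grip0 [0.6343 0.1557] gripEnd [0.4689 0.1328]
```

{"api": "arm_command", "payload": {
  "motion": [
    [[0, 0, 3], [0, 0, 0], 0],
    [[0, 0, 4], [0, 0, 0], 0],
    [[0, 0, 4], [0, 0, 0], 0],
    [[0, 0, 4], [0, 0, 0], 0],
    [[1.5, -1.5, 0], [0, 0, 0.024], 0],
    [[2.1, -2.2, 0], [0, 0, 0.024], 0],
    [[2.1, -2.2, 0], [0, 0, 0.024], 0],
    [[2.1, -2.2, 0], [0, 0, 0.024], 0],
    [[2.1, -2.2, 0], [0, 0, 0.024], 0],
    [[2.1, -2.2, 0], [0, 0, 0.024], 0],
    [[2.1, -2.2, 0], [0, 0, 0.024], 0],
    [[2.1, -2.2, 0], [0, 0, 0.024], 0],
    [[2.1, -2.2, 0], [0, 0, 0.024], 0],
    [[2.1, -2.2, 0], [0, 0, 0.024], 0],
    [[2.1, -2.2, 0], [0, 0, 0.024], 0],
    [[2.1, -2.2, 0], [0, 0, 0.024], 0],
    [[2.1, -2.2, 0], [0, 0, 0.024], 0],
    [[2.1, -2.2, 0], [0, 0, 0.024], 0],
    [[2.1, -2.2, 0], [0, 0, 0.024], 0],
    [[2.1, -2.2, 0], [0, 0, 0.024], 0]
  ]
}}

```text
time_s: 2.6
ee_pos: [0.4953, 0.3087, 0.3809]
orientation: [-0.069, 0.998, -0.0, -0.0]
force: [-0.1, 0.5, 0.6]
grip_width: 0.0853
gripper_force: 0.0
```

{"api": "arm_command", "payload": {
  "motion": [
    [[0.4, -2, 0], [0, 0, 0], 0],
    [[0.4, -3.2, 0], [0, 0, 0], 0],
    [[0.4, -3.2, 0], [0, 0, 0], 0],
    [[0.4, -3.2, 0], [0, 0, 0], 0],
    [[0.4, -3.2, 0], [0, 0, 0], 0],
    [[0.4, -3.2, 0], [0, 0, 0], 0],
    [[0.4, -3.2, 0], [0, 0, 0], 0],
    [[0.4, -3.2, 0], [0, 0, 0], 0],
    [[0.4, -3.2, 0], [0, 0, 0], 0],
    [[0.4, -3.2, 0], [0, 0, 0], 0],
    [[0.4, -3.2, 0], [0, 0, 0], 0],
    [[0.4, -3.2, 0], [0, 0, 0], 0],
    [[0.4, -3.2, 0], [0, 0, 0], 0],
    [[0.5, -2.5, 0], [0, 0, 0], 0],
    [[0, 0, -3], [0, 0, 0], 0],
    [[0, 0, -4], [0, 0, 0], 0],
    [[0, 0, -4], [0, 0, 0], 0],
    [[0, 0, -4], [0, 0, 0], 0],
    [[0, 0, -3], [0, 0, 0], 0],
    [[0, 0, 0], [0, 0, 0], 0]
  ]
}}

```text
time_s: 5.1
ee_pos: [0.5501, -0.1186, 0.1996]
orientation: [-0.069, 0.998, 0.001, -0.002]
force: [0.9, 0.1, 1.9]
grip_width: 0.0853
gripper_force: 0.0
```

```bash
python3 - <<'E'
from cell import telemetry,cams
import cv2,numpy as np
s=telemetry.observe();d=cams.snapshot('wrist');print(s['ee_pos'],s['orientation'])
np.savez('w1.npz',p=s['ee_pos'],q=s['orientation'],**d);cv2.imwrite('pics/w1.png',d['color'])
print(d['hand_eye'].round(3).tolist(),d['intrinsics'].round(0).tolist())
E
```

```text
[ 0.55010374 -0.11857032  0.19960621] [-6.85948023e-02  9.97642009e-01  6.46355516e-04 -2.18105366e-03]
[[-0.001, -0.962, -0.275, 0.07], [1.0, -0.001, 0.0, -0.001], [-0.0, -0.275, 0.962, -0.143], [0.0, 0.0, 0.0, 1.0]] [[328.0, 0.0, 320.0], [0.0, 328.0, 205.0], [0.0, 0.0, 1.0]]
```

View pics/w1.png

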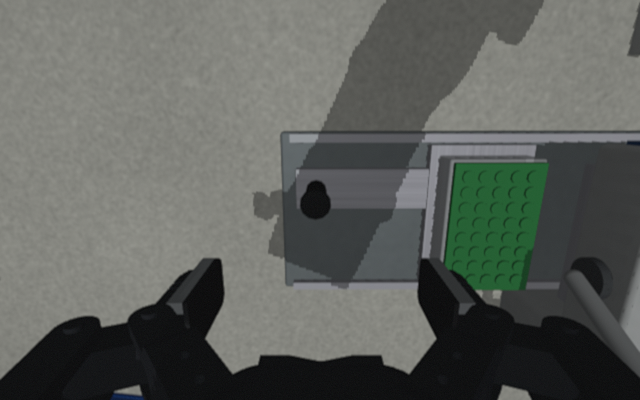

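The wrist view shows the knob cap at about (315,203) and the track edges parallel to the image rows, so the yaw is right.

```bash
cat >> h.py <<'E'
from scipy.spatial.transform import Rotation as Ro
def wplane(w,u,v,z):
    H=w['hand_eye'];Rt=Ro.from_quat(w['q']).as_matrix()
    c=Rt@H[:3,3]+w['p'];d=Rt@H[:3,:3]@np.linalg.solve(w['intrinsics'],[u,v,1.])
    return c+d*(z-c[2])/d[2]
E
python3 - <<'E'
from h import *
w=dict(np.load('w1.npz'));P=np.load('press.npz');R,o=P['R'],P['o']
k=wplane(w,315,204,.085);print(k,R.T@(k[:2]-o))
for uv,pr in (((283,132),(.085,-.3)),((289,285),(-.085,-.3))):
    g=wplane(w,*uv,.022);print(g,R.T@(g[:2]-o),pr)
a=wplane(w,283,132,.022);b=wplane(w,620,131.5,.022);print(np.arctan2(-(b-a)[0],(b-a)[1]))
E
```

```text
[ 0.55306722 -0.12338786  0.085     ] [-0.0288111  -0.26529692]
[ 0.50380476 -0.16170454  0.022     ] [-0.08287241 -0.29647916] (0.085, -0.3)
[ 0.66530804 -0.13799658  0.022     ] [ 0.08035664 -0.29519376] (-0.085, -0.3)
0.13783710813263375
```

{"api": "arm_command", "payload": {
  "motion": [
    [[0.3, -0.4, 0], [0, 0, 0], 0],
    [[0, 0, -3], [0, 0, 0], 0],
    [[0, 0, -4], [0, 0, 0], 0],
    [[0, 0, -4], [0, 0, 0], 0],
    [[0, 0, -3], [0, 0, 0], 0],
    [[0, 0, -1.3], [0, 0, 0], 0],
    [[0, 0, 0], [0, 0, 0], 0.5],
    [[0, 0, 0], [0, 0, 0], 1],
    [[0, 0, 0], [0, 0, 0], 1],
    [[0, 0, 0], [0, 0, 0], 1],
    [[0, 0, 0], [0, 0, 0], 1],
    [[0, 0, 0], [0, 0, 0], 1],
    [[0, 0, 0], [0, 0, 0], 1],
    [[0, 0, 0], [0, 0, 0], 1]
  ]
}}

```text
time_s: 6.9
ee_pos: [0.5555, -0.1234, 0.0494]
orientation: [-0.069, 0.998, -0.0, 0.001]
force: [-0.7, 1.0, 6.9]
grip_width: 0.0238
gripper_force: 58.2
```

{"api": "arm_command", "payload": {
  "motion": [
    [[-0.1, 0.7, 0], [0, 0, 0], 1],
    [[-0.2, 1.4, 0], [0, 0, 0], 1],
    [[-0.2, 1.4, 0], [0, 0, 0], 1],
    [[-0.2, 1.4, 0], [0, 0, 0], 1],
    [[-0.2, 1.4, 0], [0, 0, 0], 1],
    [[-0.2, 1.4, 0], [0, 0, 0], 1],
    [[-0.2, 1.4, 0], [0, 0, 0], 1],
    [[-0.1, 1.0, 0], [0, 0, 0], 1],
    [[0, 0, 0], [0, 0, 0], 1],
    [[0, 0, 0], [0, 0, 0], 1]
  ]
}}

```text
time_s: 8.15
ee_pos: [0.5413, -0.0214, 0.0494]
orientation: [-0.069, 0.998, 0.0, 0.001]
force: [-1.6, 1.5, 9.7]
grip_width: 0.0238
gripper_force: 58.9
```

{"api": "arm_command", "payload": {
  "motion": [
    [[-0.06, 0.4, 0], [0, 0, 0], 1],
    [[-0.03, 0.2, 0], [0, 0, 0], 1],
    [[0, 0, 0], [0, 0, 0], 1]
  ]
}}

```text
time_s: 8.52
ee_pos: [0.5409, -0.0185, 0.0495]
orientation: [-0.068, 0.998, -0.001, 0.001]
force: [-0.5, -8.9, 7.8]
grip_width: 0.0238
gripper_force: 59.0
```

{"api": "arm_command", "payload": {
  "motion": [
    [[0, 0, 0], [0, 0, 0], 1],
    [[0, 0, 0], [0, 0, 0], 0.5],
    [[0, 0, 0], [0, 0, 0], 0.2],
    [[0, 0, 0], [0, 0, 0], 0.2],
    [[0, 0, 0], [0, 0, 0], 0.2],
    [[0, 0, 2], [0, 0, 0], 0.2],
    [[0, 0, 4], [0, 0, 0], 0.2],
    [[0, 0, 4], [0, 0, 0], 0.2],
    [[0, 0, 4], [0, 0, 0], 0.2],
    [[0, 0, 4], [0, 0, 0], 0.2],
    [[0, 0, 4], [0, 0, 0], 0.2],
    [[0, 0, 3], [0, 0, 0], 0.2],
    [[0, 0, 0], [0, 0, 0], 0.5]
  ]
}}

```text
time_s: 10.15
ee_pos: [0.5409, -0.0165, 0.3004]
orientation: [-0.069, 0.998, 0.0, 0.002]
force: [-0.1, 0.6, -0.8]
grip_width: 0.0515
gripper_force: 0.0
```

```bash
python3 - <<'E'
from h import *
from cell import telemetry,cams
s=telemetry.observe();d=cams.snapshot('wrist');print(s['ee_pos'],s['orientation'])
np.savez('w2.npz',p=s['ee_pos'],q=s['orientation'],**d);cv2.imwrite('pics/w2.png',d['color'])
E
```

```text
[ 0.5409469  -0.0164789   0.30041254] [-6.85745029e-02  9.97643814e-01  7.76091033e-05  2.08619075e-03]
```

View pics/w2.png

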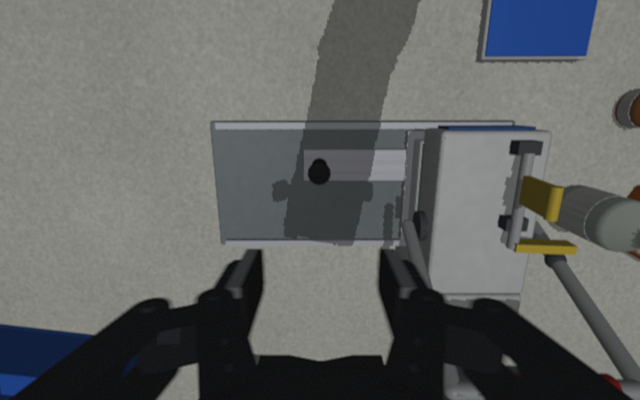

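The knob is now at (319,173) and the plate is under the head. The paddle is upright near (541,198), and the bottle is farther left. Next I compute the knob and bottle positions and the paddle targets.

```bash
python3 - <<'E'
from h import *
w=dict(np.load('w2.npz'));P=np.load('press.npz');R,o=P['R'],P['o']
k=wplane(w,319,173,.085);print('knob',k,R.T@(k[:2]-o))
T=dict(np.load('top0.npz'));b=plane(T,212,178,.14);print('bottle',b,R.T@(b[:2]-o))
for uv in((524,183),(559,192),(521,207),(557,222)): 
    g=wplane(w,*uv,.157);g2=wplane(w,*uv,.205);print(uv,(R.T@(g[:2]-o)).round(4),(R.T@(g2[:2]-o)).round(4))
g=wplane(w,526,147,.157);h=wplane(w,512,245,.157);print('axis rod',R.T@(g[:2]-o),R.T@(h[:2]-o))
for y in(.06,.05,.03,0,-.02): print(y,(R@[-.03,y]+o).round(4))
E
```

```text
knob [ 0.53781673 -0.01943704  0.085     ] [-0.02962951 -0.16023656]
bottle [0.5514151  0.33542001 0.14      ] [0.03261254 0.18938377]
(524, 183) [-0.0338  0.0228] [-0.0444 -0.0076]
(559, 192) [-0.0255  0.0557] [-0.0374  0.0198]
(521, 207) [-0.0115  0.0239] [-0.0258 -0.0067]
(557, 222) [0.003  0.0596] [-0.0137  0.023 ]
axis rod [-0.06560783  0.01912088] [0.02585242 0.02175945]
0.06 [0.5072 0.1987]
0.05 [0.5086 0.1888]
0.03 [0.5113 0.1689]
0 [0.5154 0.1392]
-0.02 [0.5182 0.1194]
```

{"api": "arm_command", "payload": {
  "motion": [
    [[-0.4, 2.5, 0], [0, 0, 0], 1],
    [[-0.4, 2.7, 0], [0, 0, 0], 1],
    [[-0.4, 2.7, 0], [0, 0, 0], 1],
    [[-0.4, 2.7, 0], [0, 0, 0], 1],
    [[-0.4, 2.7, 0], [0, 0, 0], 1],
    [[-0.4, 2.7, 0], [0, 0, 0], 1],
    [[-0.5, 2.7, 0], [0, 0, 0], 1],
    [[-0.5, 2.8, 0], [0, 0, 0], 1],
    [[0, 0, -2], [0, 0, 0], 1],
    [[0, 0, -3], [0, 0, 0], 1],
    [[0, 0, -3], [0, 0, 0], 1],
    [[0, 0, -3], [0, 0, 0], 1],
    [[0, 0, 0], [0, 0, 0], 1]
  ]
}}

```text
time_s: 11.82
ee_pos: [0.504, 0.1978, 0.1855]
orientation: [-0.069, 0.998, -0.001, -0.003]
force: [0.4, -0.2, -0.1]
grip_width: -0.0001
gripper_force: 0.0
```

{"api": "arm_command", "payload": {
  "motion": [
    [[0.2, -1, 0], [0, 0, 0], 1],
    [[0.2, -1, 0], [0, 0, 0], 1],
    [[0.1, -1, 0], [0, 0, 0], 1],
    [[0.1, -1, 0], [0, 0, 0], 1],
    [[0.1, -1, -0.2], [0, 0, 0], 1],
    [[0.1, -1, -0.3], [0, 0, 0], 1],
    [[0, 0, -0.4], [0, 0, 0], 1],
    [[0.1, -0.5, -0.4], [0, 0, 0], 1],
    [[0.1, -0.5, -0.2], [0, 0, 0], 1],
    [[0, 0, 0], [0, 0, 0], 1]
  ]
}}

```text
time_s: 13.08
ee_pos: [0.516, 0.128, 0.173]
orientation: [-0.068, 0.998, -0.0, -0.0]
force: [0.2, 0.2, 0.2]
grip_width: -0.0002
gripper_force: 0.0
```

{"api": "arm_command", "payload": {
  "motion": [
    [[0, 0, -0.3], [0, 0, 0], 1],
    [[0, 0, -0.2], [0, 0, 0], 1],
    [[0, 0, 0], [0, 0, 0], 1],
    [[0, 0, 0], [0, 0, 0], 1]
  ]
}}

```text
time_s: 13.58
ee_pos: [0.5159, 0.1287, 0.1683]
orientation: [-0.069, 0.998, 0.0, -0.0]
force: [1.5, 0.8, -0.1]
grip_width: 0.0003
gripper_force: 0.0
```

{"api": "arm_command", "payload": {
  "motion": [
    [[0, 0, 2], [0, 0, 0], 1],
    [[0, 0, 4], [0, 0, 0], 1],
    [[0, 0, 4], [0, 0, 0], 1],
    [[0, 0, 4], [0, 0, 0], 1],
    [[0, 0, 4], [0, 0, 0], 1],
    [[0, 0, 2], [0, 0, 0], 0.5],
    [[1.2, 0.3, 0], [0, 0, -0.157], 0],
    [[1.2, 0.3, 0], [0, 0, -0.157], 0],
    [[1.2, 0.3, 0], [0, 0, -0.157], 0],
    [[1.2, 0.3, 0], [0, 0, -0.157], 0],
    [[1.2, 0.3, 0], [0, 0, -0.157], 0],
    [[1.2, 0.3, 0], [0, 0, -0.157], 0],
    [[1.2, 0.3, 0], [0, 0, -0.157], 0],
    [[1.2, 0.2, 0], [0, 0, -0.157], 0],
    [[1.1, 0.2, 0], [0, 0, -0.157], 0],
    [[1.1, 0.2, 0], [0, 0, -0.158], 0],
    [[0, 0, 0], [0, 0, 0], 0]
  ]
}}

```text
time_s: 15.7
ee_pos: [0.6342, 0.1559, 0.3676]
orientation: [0.657, 0.754, -0.001, -0.0]
force: [0.2, -0.3, 0.5]
grip_width: 0.0853
gripper_force: 0.0
```

```bash
python3 - <<'E'
from h import *
from cell import telemetry,cams
s=telemetry.observe();d=cams.snapshot('wrist');print(s['ee_pos'],s['orientation'])
np.savez('w3.npz',p=s['ee_pos'],q=s['orientation'],**d)
w=dict(np.load('w3.npz'))
for a,rc,bb in blobs(mask(d['color'],'red'),(0,0,640,400))[:2]: print(a,rc,wplane(w,*rc[0],.259))
e=cams.snapshot('scene');cv2.imwrite('pics/c3.png',np.hstack([cv2.resize(d['color'],(400,250)),cv2.resize(e['color'][150:275,250:450],(400,250))]))
E
```

```text
[0.63417321 0.1558622  0.36761386] [ 6.56595210e-01  7.54242953e-01 -5.44711881e-04 -2.80329235e-05]
2451.5 ((322.5, 202.0), (110.0, 23.0), 90.0) [0.63539969 0.15528822 0.259     ]
```

View pics/c3.png

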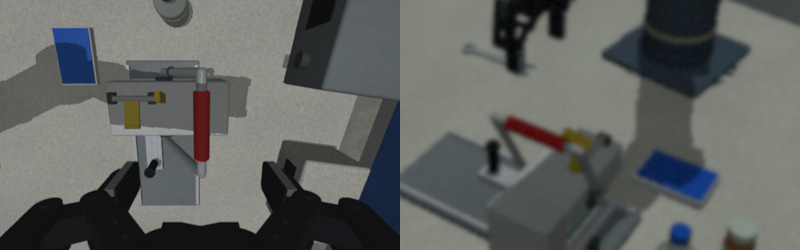

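The wrist view shows the paddle lying flat to the press's right, the knob at home, and the red grip centred under the tool. Next I descend and grasp.

{"api": "arm_command", "payload": {
  "motion": [
    [[0.1, 0, -2], [0, 0, 0], 0],
    [[0, 0, -3], [0, 0, 0], 0],
    [[0, 0, -3], [0, 0, 0], 0],
    [[0, 0, -3], [0, 0, 0], 0],
    [[0, 0, -1.8], [0, 0, 0], 0],
    [[0, 0, 0], [0, 0, 0], 0.5],
    [[0, 0, 0], [0, 0, 0], 1],
    [[0, 0, 0], [0, 0, 0], 1],
    [[0, 0, 0], [0, 0, 0], 1],
    [[0, 0, 0], [0, 0, 0], 1],
    [[0, 0, 0], [0, 0, 0], 1],
    [[0, 0, 0], [0, 0, 0], 1]
  ]
}}

```text
time_s: 17.3
ee_pos: [0.6358, 0.1556, 0.2412]
orientation: [0.657, 0.754, 0.001, 0.001]
force: [1.4, 0.7, 6.0]
grip_width: 0.0192
gripper_force: 58.5
```

{"api": "arm_command", "payload": {
  "motion": [
    [[-0.73, -0.1, 0.31], [0, 0, 0], 1],
    [[-0.73, -0.1, 0.31], [0, 0, 0], 1],
    [[-0.75, -0.1, 0.25], [0, 0, 0], 1],
    [[-0.75, -0.1, 0.22], [0, 0, 0], 1],
    [[0, 0, 0], [0, 0, 0], 1]
  ]
}}

```text
time_s: 17.92
ee_pos: [0.6061, 0.1515, 0.2522]
orientation: [0.657, 0.754, 0.001, 0.001]
force: [4.6, -0.9, 5.1]
grip_width: 0.0194
gripper_force: 58.9
```

Lever free (q ≈ 0.2, only the spring force is felt). I continue along the arc.

{"api": "arm_command", "payload": {
  "motion": [
    [[-0.78, -0.11, 0.16], [0, 0, 0], 1],
    [[-0.78, -0.11, 0.16], [0, 0, 0], 1],
    [[-0.79, -0.11, 0.08], [0, 0, 0], 1],
    [[-0.79, -0.11, 0.08], [0, 0, 0], 1],
    [[-0.79, -0.11, 0], [0, 0, 0], 1],
    [[-0.79, -0.11, 0], [0, 0, 0], 1],
    [[-0.79, -0.11, -0.08], [0, 0, 0], 1],
    [[-0.79, -0.11, -0.08], [0, 0, 0], 1],
    [[-0.78, -0.11, -0.16], [0, 0, 0], 1],
    [[-0.78, -0.11, -0.16], [0, 0, 0], 1],
    [[-0.76, -0.1, -0.23], [0, 0, 0], 1],
    [[-0.76, -0.1, -0.24], [0, 0, 0], 1],
    [[-0.73, -0.1, -0.31], [0, 0, 0], 1],
    [[-0.73, -0.1, -0.31], [0, 0, 0], 1],
    [[-0.7, -0.1, -0.38], [0, 0, 0], 1],
    [[-0.7, -0.1, -0.39], [0, 0, 0], 1],
    [[0, 0, 0], [0, 0, 0], 1]
  ]
}}

```text
time_s: 20.05
ee_pos: [0.4825, 0.1343, 0.2328]
orientation: [0.657, 0.754, -0.0, -0.0]
force: [-0.5, -1.7, 11.0]
grip_width: 0.0193
gripper_force: 59.4
```

{"api": "arm_command", "payload": {
  "motion": [
    [[-0.6, -0.08, -0.4], [0, 0, 0], 1],
    [[-0.6, -0.08, -0.4], [0, 0, 0], 1],
    [[0, 0, 0], [0, 0, 0], 1],
    [[0, 0, 0], [0, 0, 0], 1],
    [[0, 0, 0], [0, 0, 0], 1],
    [[0, 0, 0], [0, 0, 0], 1],
    [[0, 0, 0], [0, 0, 0], 1],
    [[0, 0, 0], [0, 0, 0], 1]
  ]
}}

```text
time_s: 21.05
ee_pos: [0.4711, 0.1327, 0.2249]
orientation: [0.657, 0.754, -0.0, -0.0]
force: [0.2, -0.5, 7.8]
grip_width: 0.0193
gripper_force: 59.2
```

```bash
python3 - <<'E'
from h import *
from cell import telemetry,cams
s=telemetry.observe();P=np.load('press.npz');p=np.array(s['ee_pos'])
x=(P['R'].T@(p[:2]-P['o']))[0];print(p,x,s['force'],s['gripper_force'],'q',.45-np.arctan2(x-.02,p[2]+.0187-.115))
d=cams.snapshot('wrist');e=cams.snapshot('scene');cv2.imwrite('pics/c4.png',np.hstack([cv2.resize(d['color'],(400,250)),cv2.resize(e['color'][150:275,250:450],(400,250))]))
E
```

```text
[0.4710515  0.132676   0.22489546] -0.07485419440131143 [ 0.17605054 -0.50496727  7.81188648] 59.205626249313354 q 1.085528766618963
```

View pics/c4.png

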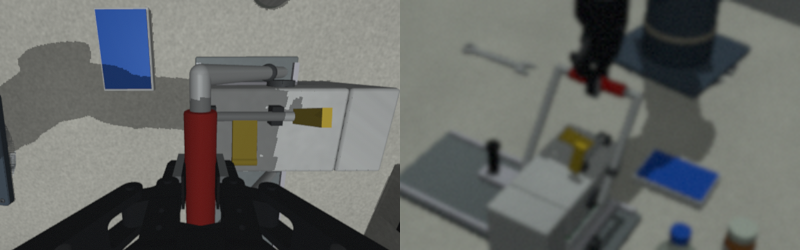

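The pictures show the grip held and pulled forward (q ≈ 1.085), the paddle still flat, and the knob and plate still home. I now hand the job in.

```bash
python3 -c "
from cell import r
print(r.close_job())"
```

```text
the job is handed in; nothing more can be done
None
```

I handed the job in with the carriage home (within about 1 mm), the catch flipped flat, and the lever held by the fingers on its red grip at about 1.09 of 1.10 rad, at about 21 of 64 s; no verdict was returned.

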